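# Find the heavy side of a positioner drum

### The arm

A 6-joint arm with a two-finger parallel gripper is mounted at the origin on the work surface. World frame = base frame: x ahead of the robot, y to its left, z up, the work surface at z = 0. Lengths are in m, angles in rad, forces in N, time in s.
With the tool pointing down it reaches from about 0.375 to 0.975 m from the base axis. Payload 3.8 kg.
Tool frame: the origin (TCP) lies midway between the tips of the shut fingers; the grasp point (between the pads) lies 19 mm behind it; z points along the fingers, y is the line along which they close (so a half turn about z gives the same grasp; the last joint's range is limited). The gripper opens to 85 mm and grips with 20 to 120 N. Pads are 22 mm wide; open, the fingers measure 114 mm over their backs; the gripper's body (76 mm by 85 mm) begins 54 mm behind the grasp point. The pads swing forward as they close: fully open they stand 13 mm farther back than shut.
Start: joints at [1.205, 0.264, 1.604, -0, 1.274, -0.037], TCP at [0.218, 0.639, 0.201] pointing down, gripper open.
Joint ranges: [-2.63, 2.63], [-0.94, 2.18], [0.31, 2.57], [-1.31, 4.45], [0, 2.66], [-2.55, 2.55]. Speed limits (rad/s): [2.57, 2.57, 3.14, 3.14, 3.14, 3.14].

### API

Orientations are given as a rotation vector (axis times angle).
In Python, from workcell import read_state, vision, ticket gives the robot as it stands. The module is installed in compiled form; this text tells all that it offers.
- The arm moves only by the tool jog_arm, never from a script. Its arguments are lists of equal length, an entry for each row: "turn": the turn, a rotation vector about the tool's x, y, z in rad, a list of three; "delta_pos": the shift along the tool's x, y, z in m, a list of three; "gripper": the finger opening in m, from 0 to 0.0854. In form: {"turn": [[rx, ry, rz], ...], "delta_pos": [[dx, dy, dz], ...], "gripper": [gripper, ...]}. A call has 1 to 20 rows; each row shifts and turns the commanded pose from where the row before left it, along the tool's axes as they then stand; what a row does not reach is not made up. A row lasts 1/12 s, in which the tool goes at most 41.7 mm and 7.16 degrees, less where a joint would pass 70% of its speed; a pose out of reach is approached as far as the arm can. A call with a gripper value outside its range is refused whole. The fingers move at their own pace and stop on an object; "grip_force" is the grip in N (left out, the last holds). Time passes only in rows, so rows that do not move let the fingers close. It gives the time, the measured TCP pose, the force, the opening and the grip force at its end, in the units of the state.
- read_state(): the state, without advancing time (a new reading comes with each control period).
- vision.read_camera(name): name is "scene" or "side" or "wrist"; returns the picture (420x560x3 uint8, red, green, blue); there is no depth.
- vision.calibration(name): a dict with "vfov" (degrees; the focal length in pixels is half the picture's height over the tangent of half this angle, whatever the lens; pixels are square), "cx", "cy" (the principal point, pixels), "R" (3x3) and "t" (3): a world point X has camera coordinates R X + t; the wrist camera has in their place "mount" (4x4, takes a point from camera to tool coordinates, whose origin is the TCP and whose axes are the flange's). Camera axes: x right, y down, z forward; pixel columns grow to the right and rows downward; lengths in m; the calibration is good to about 2 mm. A picture is of the moment at which its call begins: read the wrist's pose just before it. calibration takes no time and is no camera call.
- ticket.finish_job(): hands the job in; it is judged then, once.
The state is a dict: "time": time; "q": joint angles; "joint_vel": joint speeds; "joint_torque": joint torques, N m; "tool_pos": TCP position; "tcp_rot": TCP orientation; "wrist_force": force on the tool from outside, world axes, zero at the start; "torque": the same for the moment, N m; "width": opening from 0.0 (shut) to 1.0 (fully open); "grip_force": force on a finger pad.
Only numpy, scipy, OpenCV 4.12 (cv2) and the standard library are available. Lean on these libraries where they do the work, as an engineer would, in place of code of your own. Each camera call takes 0.05 s, during which the arm holds its last target. There are 200 camera calls.

### The job

Hang the ear defenders that stand in front of the welding positioner over the hanging rail, near the middle of its bar, and let go of them. Then turn the positioner's closed yellow drum by its centre knob, feel where the weight hidden inside it pulls, and bring the heavy side to the lowest point of the slope. Finish while still gripping the knob and holding the drum still there; leave everything else where it stands.

Things in the scene. Friction and masses are not known exactly. Their poses are not given: they have to be found in the camera images.
- muffs_pad (a point): Centre of the grey pad on top of the ear defenders' arch, 160 mm above the foot of their cups. The pad is a block 24 mm along its x, 60 mm along its y (from cup to cup) and 22 mm tall (z up); its flat underside is 11 mm below this point. Pinch it from above across its 24 mm.
- muffs: Rigid ear defenders, about 280 g, standing on their two orange cups in front of the positioner. Cups 85 mm tall, 60 mm along x, 176 mm over their outsides (along y), joined by a thin black arch 18 mm wide; 80 mm is free between the cups. Origin: at bench level midway between the cups.
- rail_mid (a point): Middle of the hanging rail's round level steel bar, on its centre line, 190 mm above the bench; the bar is 14 mm thick; x runs along it, z up. The ear defenders hang with the pad's underside lying on the bar and one cup on either side of it.
- rail: Fixed hanging rail, left or right of the positioner: the bar stands on two red posts 240 mm apart on a dark plate 280 x 90 x 12 mm. Origin under its middle, x along the bar.
- knob_grip (a point): Centre of the round black knob on the drum: 44 mm across, standing 46 mm proud of the drum's face. This point is on the axle, 26 mm above the face, 20 mm below the knob's top. z points outward along the axle, x up the slope, y level across. It does not turn with the drum. The lowest place on the drum lies towards -x. The knob can be gripped firmly, at any angle around it.
- drum_face (a point): Centre of the outer face of the yellow drum (140 mm across, 50 mm thick; same axes as the knob's point, not turning with it). The drum turns endlessly either way about its axle. Its bearing drags with about 0.2 N m, so it stays where it is left. A weight hidden in it, 42 mm from the axle, pulls it round besides, its heavy side always towards the lowest place (-x).
- drum_back (a point): Point on the axle at the drum's back, 50 mm behind its face. Feel of the weight: it pulls with 0.10 to 0.16 N m when level with the axle, less (as the sine) towards the top and the bottom; lifting it takes more effort than letting it sink. Nothing outside shows where it is (the rules call it drum_c2, the knob drum_c1); at the start it is at least 57 degrees from the lowest place.
- positioner: Fixed blue welding positioner, base 170 x 160 mm; its sloped head, with the drum, leans towards the robot: the axle is 40 degrees from vertical. Origin under the base, 20 mm in front of the base's middle; x points away from the robot, roughly.
- drawers: fixed blue block of six small drawers, 150 x 160 x 150 mm high; origin under its centre. It and the rail change sides
- spray: red spray can, 64 mm across, 170 mm tall, upright; origin at the centre of its foot
- mug: white mug, 80 mm across, 95 mm tall; origin at the centre of its foot
- rod_box: bundle of copper-coloured welding rods with white end caps, lying left to right behind the positioner, 260 x 30 x 30 mm; origin under its centre
- magnet: flat red magnet square, 75 x 75 x 18 mm; origin under its centre

How it is judged:
On the way:
1. the ear defenders hang over the bar of the rail, let go and at rest (contact force between muffs and rail above 0.5 N and contact force between muffs and anything else below 6 N and contact force between the fingers and muffs below 0.1 N and distance between muffs_pad and rail_mid below 0.1 m and z of muffs_pad in the frame of rail_mid above 0.01 m and y of muffs_pad in the frame of rail_mid between -0.03 and 0.03 m and angle between muffs_pad's own z axis and vertical below 0.35 rad and linear speed of muffs below 0.05 m/s), for 0.3 s.
At the end, for the whole second after the job is handed in: The ear defenders hang at rest, let go, pad on the bar (within 30 mm across it, 100 mm of its middle, 20 degrees of upright); the drum is still, its heavy side within 20 degrees of the lowest point of the slope, and the fingers grip its knob (over 3 N) (all of step 1 and x of drum_c2 in the frame of knob_grip below 0 m and y of drum_c2 in the frame of knob_grip between -0.0144 and 0.0144 m and angular speed of drum below 0.08 rad/s and contact force between the fingers and drum_c1 above 3 N); the arm keeps its last pose, push and grip.
It fails at once if a bystander (can, mug, rod bundle, magnet) is pushed more than 30 mm away (distance of any of spray, mug, rod_box, magnet from where it was at the start of the episode above 0.03 m).
It also fails if it takes over 72 s, if anything falls off the work surface, if the arm or the gripper's body presses on something with over 40 N, if the wrist force passes 120 N, or if a joint passes its speed limit or range.

## Working session

There is one attempt and no reset: what is moved stays moved. The work goes in short steps, Python scripts to look and compute and a tool call to move; the robot and the scene stay as the last step left them, time stands still between calls to the robot, and variables do not carry over. Pictures are saved under pics/ and viewed, at most 10 in all, crops included, and the job is handed in when it is done.

Besides the shell and the picture viewer there is one more tool, called as name(argument=value, ...) on one line, values as JSON. jog_arm: Moves the arm, as the interface text tells. Its arguments: {"type":"object","properties":{"turn":{"type":"array","items":{"type":"array","items":{"type":"number"}}},"delta_pos":{"type":"array","items":{"type":"array","items":{"type":"number"}}},"gripper":{"type":"array","items":{"type":"number"}},"grip_force":{"type":"number"}},"required":["turn","delta_pos","gripper"]}

```bash
mkdir -p pics; python3 - <<'E'
from workcell import read_state, vision
import cv2,numpy as np
s=read_state();print(s)
np.set_printoptions(precision=4,suppress=True)
for n in("scene","side","wrist"):
    im=vision.read_camera(n);cv2.imwrite(f"pics/{n}0.png",im[:,:,::-1]);print(n,vision.calibration(n))
E
```

```text
{'time': 0.0, 'q': array([ 1.20509571e+00,  2.64756508e-01,  1.60537368e+00,  9.00083327e-06,
        1.27367626e+00, -3.68787299e-02]), 'joint_vel': array([ 0.0010455 , -0.00189953,  0.00058011,  0.00077636, -0.0001439 ,
       -0.00179697]), 'joint_torque': array([ 1.20403594e-03, -5.15105438e+01, -3.67319298e+01,  1.53665019e-04,
        1.27489446e-02,  1.26416816e-05]), 'tool_pos': array([0.21767898, 0.63810272, 0.19945999]), 'tcp_rot': array([-0.51411835, -3.09878062,  0.00340403]), 'wrist_force': array([-0.0407496 ,  0.15646236, -0.16756177]), 'torque': array([ 0.00319574, -0.05446022, -0.03698833]), 'grip_force': 0.0, 'width': 1.0006225947497576}
scene {'vfov': 55.1012786734387, 'cx': 277.5154556777567, 'cy': 206.59942386143499, 'R': array([[ 0.6992,  0.7149,  0.0019],
       [ 0.3707, -0.3602, -0.8561],
       [-0.6113,  0.5993, -0.5169]]), 't': array([-0.4235, -0.0995,  1.3862])}
side {'vfov': 54.52096048330368, 'cx': 284.1401043069296, 'cy': 211.79082831815316, 'R': array([[-0.6847, -0.7286, -0.0155],
       [-0.5077,  0.4922, -0.7071],
       [ 0.5229, -0.4763, -0.7069]]), 't': array([0.4392, 0.4045, 0.6258])}
wrist {'vfov': 64.65333573973203, 'cx': 281.9634706465215, 'cy': 212.63123117112437, 'mount': array([[ 0.0012, -0.9514, -0.308 ,  0.0806],
       [ 1.    ,  0.0011,  0.0006,  0.    ],
       [-0.0002, -0.308 ,  0.9514, -0.1739],
       [ 0.    ,  0.    ,  0.    ,  1.    ]])}
```

View pics/scene0.png

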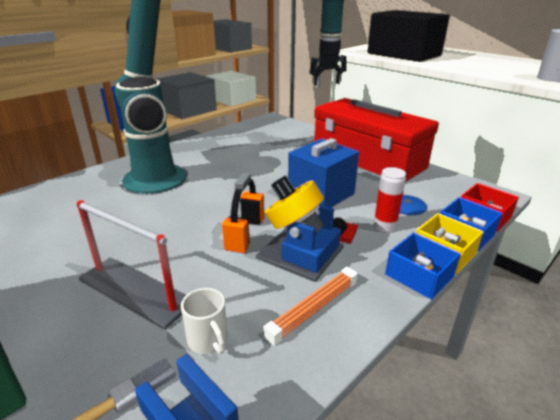

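View pics/side0.png

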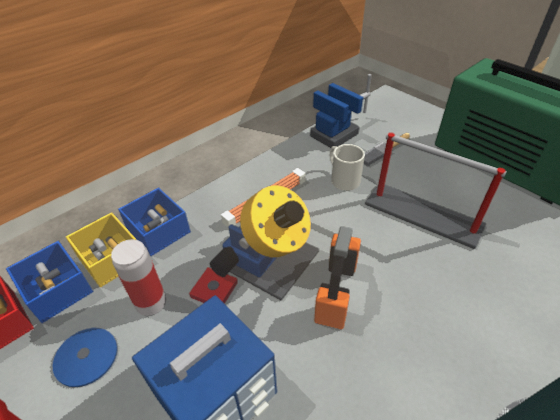

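The scene view shows the rail's bar from (81,205) to (162,240), the pad near (244,182) and the knob near (283,186). In the side view the bar runs from (388,139) to (500,172), the pad is near (344,240) and the knob near (288,213). I'll zoom in for exact pixels.

```bash
python3 - <<'E'
import cv2,numpy as np
a=cv2.imread("pics/scene0.png");b=cv2.imread("pics/side0.png")
def c(im,x,y,w,h):
    k=cv2.resize(im[y:y+h,x:x+w],None,fx=4,fy=4,interpolation=cv2.INTER_CUBIC)
    for i in range(0,w,10):
        if (x+i)%20==0: cv2.putText(k,str(x+i),(i*4,8),0,.3,(255,0,255),1);cv2.line(k,(i*4,8),(i*4,14),(255,0,255),1)
    for i in range(0,h,10):
        if (y+i)%20==0: cv2.putText(k,str(y+i),(0,i*4+4),0,.3,(255,0,255),1)
    return k
cv2.imwrite("pics/z1.png",np.vstack([np.hstack([c(a,210,160,100,74),c(a,60,190,100,74)][:1]+[c(a,240,160,100,74)]),np.hstack([c(b,310,220,100,74),c(b,230,180,100,74)])]))
cv2.imwrite("pics/z2.png",np.vstack([np.hstack([c(a,70,190,100,74),c(b,380,120,100,74)]),np.hstack([c(a,80,260,100,74),c(b,420,130,100,74)])]))
E
```

```text
(no output)
```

View pics/z1.png

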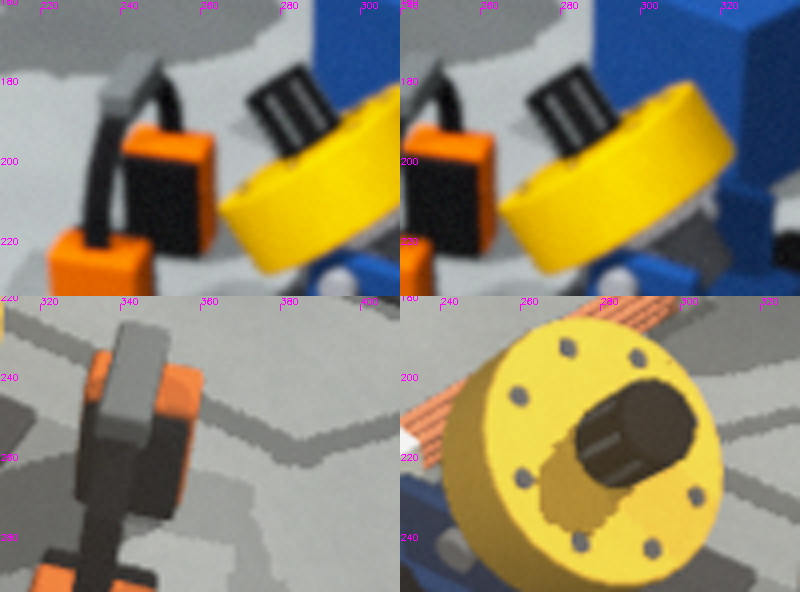

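View pics/z2.png

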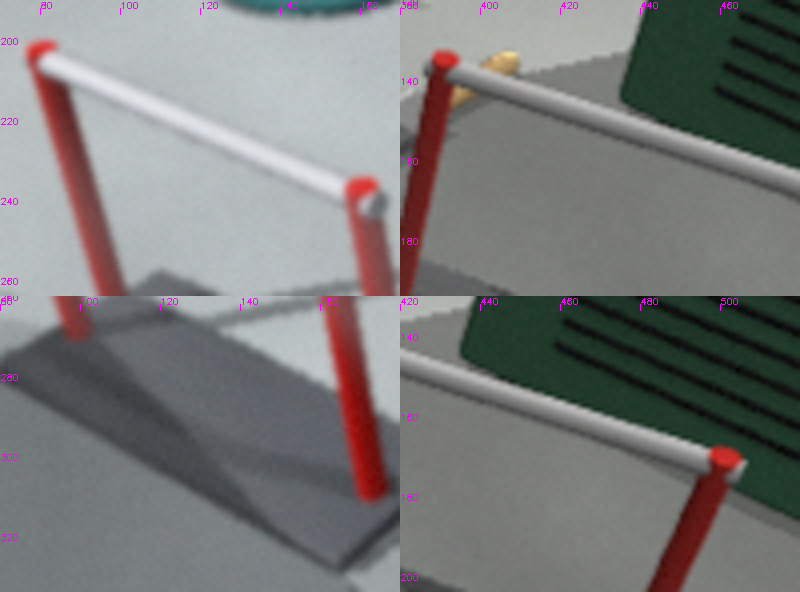

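```bash
cat >h.py <<'E'
import numpy as np
from workcell import read_state, vision
np.set_printoptions(precision=4,suppress=True)
def ray(n,p):
    c=vision.calibration(n);f=210/np.tan(np.radians(c['vfov'])/2)
    d=c['R'].T@np.array([(p[0]-c['cx'])/f,(p[1]-c['cy'])/f,1]);return -c['R'].T@c['t'],d/np.linalg.norm(d)
def plane(n,p,z):
    o,d=ray(n,p);return o+d*(z-o[2])/d[2]
def tri(p,q):
    a,u=ray('scene',p);b,v=ray('side',q)
    k=np.linalg.lstsq(np.c_[u,-v],b-a,rcond=None)[0];A=a+k[0]*u;B=b+k[1]*v
    return (A+B)/2,np.linalg.norm(A-B)
def proj(n,X):
    c=vision.calibration(n);f=210/np.tan(np.radians(c['vfov'])/2);Y=c['R']@X+c['t'];return Y[:2]/Y[2]*f+[c['cx'],c['cy']]
E
python3 - <<'E'
from h import *
print("cams",ray('scene',(280,210))[0],ray('side',(280,210))[0])
for p in[(340.5,226.5),(352.5,228.2),(347.5,250.5),(335,248.7)]:print("pad",plane('side',p,.171))
for p in[(236.5,180),(243.5,181.5),(250.5,175.5),(246,173)]:print("padsc",plane('scene',p,.171))
print("padtri",tri((243,181.2),(343.9,240)))
S=[(80.5,204.5),(160.5,239)];D=[(391.2,137),(500.7,172.3)]
for p in S:
  for q in D: print(p,q,tri(p,q))
for p in S:print(plane('scene',p,.19))
for p in D:print(plane('side',p,.19))
k=tri((279,180.9),(295,214.2));f=tri((288.8,195.8),(280.9,218.9));print("knobtop",k,"face",f,(k[0]-f[0]),np.linalg.norm(k[0]-f[0]))
for n,s,d in [("spray",None,(150,310)),("mug",None,(345,185))]:print(n,plane('side',d,0))
E
```

```text
cams [ 1.1804 -0.5637  0.6321] [0.1789 0.419  0.7352]
pad [ 0.4937 -0.0106  0.171 ]
pad [ 0.4752 -0.0234  0.171 ]
pad [0.4465 0.0246 0.171 ]
pad [0.4647 0.0375 0.171 ]
padsc [ 0.4724 -0.0128  0.171 ]
padsc [ 0.4907 -0.0055  0.171 ]
padsc [0.4779 0.0285 0.171 ]
padsc [0.4591 0.0296 0.171 ]
padtri (array([0.473 , 0.0051, 0.1617]), np.float64(0.003483433959059332))
(80.5, 204.5) (391.2, 137) (array([ 0.55  , -0.3377,  0.2343]), np.float64(0.1476369672860421))
(80.5, 204.5) (500.7, 172.3) (array([ 0.3549, -0.3476,  0.1898]), np.float64(0.0025903690807915084))
(160.5, 239) (391.2, 137) (array([ 0.5881, -0.2909,  0.1902]), np.float64(0.001472771193563484))
(160.5, 239) (500.7, 172.3) (array([ 0.4107, -0.2847,  0.1513]), np.float64(0.1836797644497367))
[ 0.3575 -0.3474  0.19  ]
[ 0.5887 -0.2905  0.19  ]
[ 0.588 -0.292  0.19 ]
[ 0.3545 -0.3492  0.19  ]
knobtop (array([0.5678, 0.0392, 0.1852]), np.float64(0.0033106924712096053)) face (array([0.5983, 0.0454, 0.1541]), np.float64(0.0009241286337797289)) [-0.0305 -0.0062  0.0311] 0.04402918043153454
spray [0.7065 0.3196 0.    ]
mug [ 0.6825 -0.2659  0.    ]
```

jog_arm(turn=[[0,0,0.105],[0,0,0.105],[0,0,0.105],[0,0,0.105],[0,0,0.105],[0,0,0.105],[0,0,0.105],[0,0,0],[0,0,0],[0,0,0],[0,0,0],[0,0,0],[0,0,0],[0,0,0],[0,0,0],[0,0,0],[0,0,0],[0,0,0],[0,0,0],[0,0,0]], delta_pos=[[0,0,-0.015],[0,0,-0.015],[0,0,-0.015],[0,0,-0.015],[0,0,-0.015],[0,0,-0.015],[0,0,-0.015],[-0.04,-0.005,0],[-0.04,-0.005,0],[-0.04,-0.005,0],[-0.04,-0.005,0],[-0.04,-0.005,0],[-0.04,-0.005,0],[-0.04,-0.005,0],[-0.04,-0.005,0],[-0.04,-0.005,0],[-0.04,-0.005,0],[-0.04,-0.005,0],[-0.04,-0.005,0],[-0.04,-0.005,0]], gripper=[0.08,0.06,0.06,0.06,0.06,0.06,0.06,0.06,0.06,0.06,0.06,0.06,0.06,0.06,0.06,0.06,0.06,0.06,0.06,0.06])

```text
time: 1.82
tool_pos: [0.4136, 0.1508, 0.3057]
tcp_rot: [1.593, 2.708, 0.0]
wrist_force: [1.0, -0.7, 0.3]
width: 0.703
grip_force: 0.0
```

jog_arm(turn=[[0,0,0],[0,0,0],[0,0,0],[0,0,0],[0,0,0],[0,0,0]], delta_pos=[[-0.04,-0.005,0],[-0.04,-0.005,0],[-0.04,-0.005,0],[-0.036,-0.005,0],[0,0,0],[0,0,0]], gripper=[0.06,0.06,0.06,0.06,0.06,0.06])

```text
time: 2.32
tool_pos: [0.4719, 0.0049, 0.3052]
tcp_rot: [-1.599, -2.703, 0.001]
wrist_force: [-1.2, 1.1, -0.3]
width: 0.702
grip_force: 0.0
```

```bash
python3 - <<'E'
from h import *
import cv2
from scipy.spatial.transform import Rotation as R
s=read_state();im=vision.read_camera('wrist');cv2.imwrite('pics/w1.png',im[:,:,::-1])
np.savez('w1.npz',p=s['tool_pos'],r=s['tcp_rot'])
M=R.from_rotvec(s['tcp_rot']).as_matrix();print(s['time'],s['tool_pos'],M,s['q'])
E
```

```text
2.3167 [0.4719 0.0049 0.3052] [[-0.4818  0.8763 -0.0013]
 [ 0.8763  0.4818  0.0002]
 [ 0.0008 -0.001  -1.    ]] [-0.0426 -0.1762  1.8729  0.0002  1.4463 -0.5453]
```

View pics/w1.png

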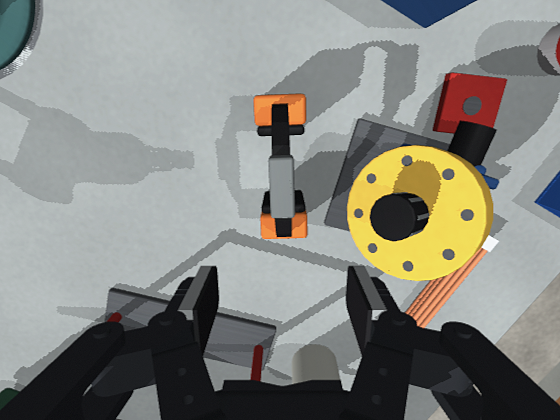

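The wrist view shows the pad's top from about (271,157) to (294,218), nearly aligned with the tool. The knob top is at about (397,216) and the drum face at about (420,213).

```bash
cat >>h.py <<'E'
from scipy.spatial.transform import Rotation as Ro
def wplane(p,pos,rv,z):
    c=vision.calibration('wrist');f=210/np.tan(np.radians(c['vfov'])/2);M=c['mount'];B=Ro.from_rotvec(rv).as_matrix()
    d=B@M[:3,:3]@np.array([(p[0]-c['cx'])/f,(p[1]-c['cy'])/f,1]);o=B@M[:3,3]+pos;return o+d*(z-o[2])/d[2]
E
python3 - <<'E'
from h import *
w=np.load('w1.npz')
P=[wplane(p,w['p'],w['r'],.171) for p in[(271,157),(293,156),(294,218),(272,219)]]
print(np.array(P),np.mean(P,0)); d=P[0]+P[1]-P[2]-P[3];print(np.arctan2(-d[0],d[1]))
print("cups",[wplane(p,w['p'],w['r'],.085) for p in[(254,96),(305,95),(306,239),(262,239)]])
print("knobtop",wplane((397,216),w['p'],w['r'],.186),"face",wplane((420,213),w['p'],w['r'],.1545))
print("plate",[wplane(p,w['p'],w['r'],.006) for p in [(358,119),(325,223)]])
E
```

```text
[[ 0.4453  0.0298  0.171 ]
 [ 0.4627  0.0405  0.171 ]
 [ 0.4934 -0.0118  0.171 ]
 [ 0.475  -0.0232  0.171 ]] [0.4691 0.0088 0.171 ]
0.5200647162343083
cups [array([0.3998, 0.0682, 0.085 ]), array([0.4494, 0.0967, 0.085 ]), array([ 0.5377, -0.0532,  0.085 ]), array([ 0.4884, -0.0805,  0.085 ])]
knobtop [0.5734 0.0405 0.186 ] face [0.6073 0.0509 0.1545]
plate [array([0.532 , 0.1093, 0.006 ]), array([ 0.5709, -0.0424,  0.006 ])]
```

jog_arm(turn=[[0,0,-0.017],[0,0,0],[0,0,0],[0,0,0],[0,0,0],[0,0,0],[0,0,0],[0,0,0],[0,0,0],[0,0,0],[0,0,0],[0,0,0],[0,0,0],[0,0,0],[0,0,0]], delta_pos=[[0.004,-0.0005,0.031],[0,0,0.031],[0,0,0.031],[0,0,0.031],[0,0,0.021],[0,0,0.01],[0,0,0],[0,0,0],[0,0,0],[0,0,0],[0,0,0],[0,0,0],[0,0,0],[0,0,0],[0,0,0]], gripper=[0.06,0.06,0.06,0.06,0.06,0.06,0.06,0.06,0.015,0.015,0.015,0.015,0.015,0.015,0.015], grip_force=50)

```text
time: 3.62
tool_pos: [0.4695, 0.0097, 0.1509]
tcp_rot: [1.571, 2.721, 0.0]
wrist_force: [-0.0, -0.5, -0.1]
width: 0.177
grip_force: 0.0
```

```bash
python3 - <<'E'
from h import *
import cv2
a=vision.read_camera('wrist');b=vision.read_camera('side');s=read_state();print(s['tool_pos'],s['width'],s['wrist_force'])
b=cv2.resize(b[180:320,270:410],(420,420),interpolation=2)
cv2.imwrite('pics/w2.png',cv2.resize(np.hstack([a,b]),(790,339))[:,:,::-1])
E
```

```text
[0.4694 0.0098 0.1508] 0.17767395835830893 [ 0.1086 -0.2697  0.2836]
```

View pics/w2.png

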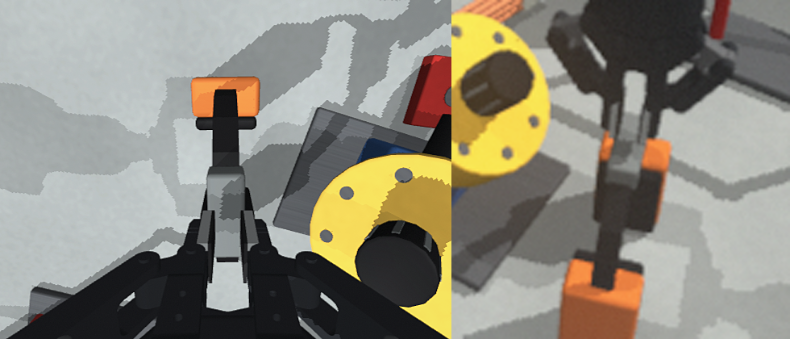

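Fingers appear either side of the grey pad without contact force; I'll close them fully and see.

jog_arm(turn=[[0,0,0],[0,0,0],[0,0,0],[0,0,0],[0,0,0],[0,0,0]], delta_pos=[[0,0,0],[0,0,0],[0,0,0],[0,0,0],[0,0,0],[0,0,0]], gripper=[0,0,0,0,0,0])

```text
time: 4.22
tool_pos: [0.4695, 0.0099, 0.1508]
tcp_rot: [-1.57, -2.721, 0.0]
wrist_force: [0.1, 0.7, 1.2]
width: -0.002
grip_force: 0.0
```

```bash
python3 - <<'E'
from h import *
import cv2
a=vision.read_camera('wrist');b=vision.read_camera('side');c=vision.read_camera('scene');s=read_state();print(s['tool_pos'],s['width'],s['wrist_force'],s['grip_force'])
f=lambda i,x,y:cv2.resize(i[y:y+100,x:x+100],(395,395),interpolation=2)
cv2.imwrite('pics/w3.png',np.hstack([f(b,290,190),f(c,190,140)])[:,:,::-1])
E
```

```text
[0.4695 0.0099 0.1508] 0.004312732871083005 [-0.2596 -0.1996 -1.3052] 0.0
```

View pics/w3.png

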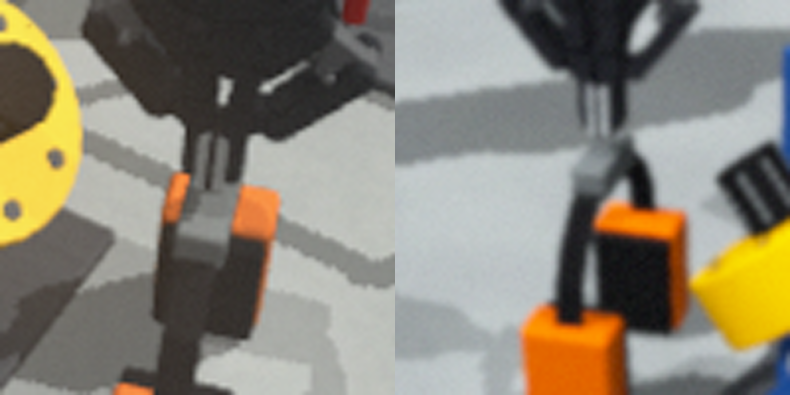

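```bash
python3 - <<'E'
from h import *
print(tri((241.9,174.9),(343.7,237.3)))
for z in (.151,.16,.171,.18,.19):
    X=np.array([.4695,.0099,z]);print(z,proj('scene',X),proj('side',X))
E
```

```text
(array([0.4687, 0.0089, 0.1761]), np.float64(0.0012239847708850555))
0.151 [243.0676 183.7453] [342.1741 246.2448]
0.16 [242.9175 180.6079] [342.5886 243.0934]
0.171 [242.7323 176.7342] [343.1048 239.1685]
0.18 [242.5791 173.5325] [343.5352 235.8959]
0.19 [242.4073 169.9403] [344.0222 232.1929]
```

The fingertips sit on top of the pad level (about z 0.175), so they're roughly 23 mm short of the reported TCP. I'll open, go lower, and regrip.

jog_arm(turn=[[0,0,0],[0,0,0],[0,0,0],[0,0,0],[0,0,0],[0,0,0],[0,0,0],[0,0,0],[0,0,0],[0,0,0],[0,0,0],[0,0,0],[0,0,0],[0,0,0],[0,0,0]], delta_pos=[[0,0,0],[0,0,0],[0,0,0],[0,0,0],[0,0,0.012],[0,0,0.012],[0,0,0],[0,0,0],[0,0,0],[0,0,0],[0,0,0],[0,0,0],[0,0,0],[0,0,0],[0,0,0]], gripper=[0.06,0.06,0.06,0.06,0.06,0.06,0.06,0.0,0.0,0.0,0.0,0.0,0.0,0.0,0.0], grip_force=50)

```text
time: 5.62
tool_pos: [0.4698, 0.0098, 0.1271]
tcp_rot: [1.57, 2.72, 0.0]
wrist_force: [-0.8, -1.1, 0.6]
width: 0.266
grip_force: 50.5
```

jog_arm(turn=[[0,0,0],[0,0,0],[0,0,0],[0,0,0.07],[0,0,0.07],[0,0,0.07],[0,0,0.07],[0,0,0],[0,0,0],[0,0,0],[0,0,0]], delta_pos=[[0,0,-0.01],[0,0,-0.02],[0,0,-0.03],[0,0,-0.035],[0,0,-0.035],[0,0,-0.035],[0,0,-0.035],[0,0,-0.03],[0,0,-0.01],[0,0,0],[0,0,0]], gripper=[0,0,0,0,0,0,0,0,0,0,0])

```text
time: 6.53
tool_pos: [0.4691, 0.0099, 0.3658]
tcp_rot: [-1.934, -2.475, 0.001]
wrist_force: [-0.8, 0.0, -4.2]
width: 0.264
grip_force: 50.1
```

jog_arm(turn=[[0,0,0],[0,0,0],[0,0,0],[0,0,0],[0,0,0],[0,0,0],[0,0,0],[0,0,0],[0,0,0],[0,0,0],[0,0,0],[0,0,0],[0,0,0],[0,0,0],[0,0,0],[0,0,0]], delta_pos=[[-0.01,-0.0024,0],[-0.02,-0.0048,0],[-0.025,-0.006,0],[-0.025,-0.006,0],[-0.025,-0.006,0],[-0.025,-0.006,0],[-0.025,-0.006,0],[-0.025,-0.006,0],[-0.025,-0.006,0],[-0.025,-0.006,0],[-0.025,-0.006,0],[-0.025,-0.006,0],[-0.025,-0.006,0],[-0.015,-0.0036,0],[0,0,0],[0,0,0]], gripper=[0,0,0,0,0,0,0,0,0,0,0,0,0,0,0,0])

```text
time: 7.87
tool_pos: [0.4712, -0.3193, 0.3642]
tcp_rot: [-1.934, -2.47, -0.001]
wrist_force: [-0.4, 0.5, -2.6]
width: 0.263
grip_force: 50.1
```

```bash
python3 - <<'E'
from h import *
import cv2
s=read_state();M=Ro.from_rotvec(s['tcp_rot']).as_matrix();print(s['time'],s['tool_pos'],M,s['width'],s['wrist_force'],s['grip_force'])
t=np.array([.4715,-.3195,s['tool_pos'][2]]);print("tool delta",M.T@(t-s['tool_pos']),"yaw",np.arctan2(M[1,1],M[0,1]))
b=vision.read_camera('side');c=vision.read_camera('scene')
cv2.imwrite('pics/c4.png',cv2.resize(np.hstack([b[60:260,340:540],c[80:280,40:240]]),(796,398),interpolation=2)[:,:,::-1])
E
```

```text
7.8667 [ 0.4712 -0.3193  0.3642] [[-0.24    0.9708 -0.0035]
 [ 0.9708  0.24    0.0034]
 [ 0.0041 -0.0026 -1.    ]] 0.2629725918428739 [-0.4395  0.4749 -2.5553] 50.08575975894928
tool delta [-0.0003  0.0002 -0.    ] yaw 0.24235811496311843
```

View pics/c4.png

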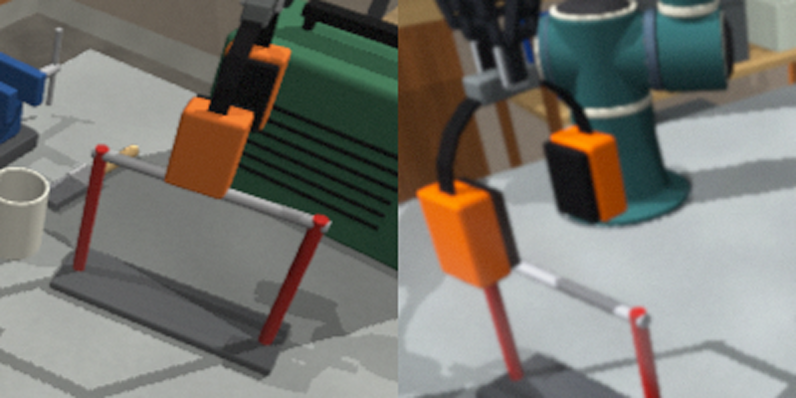

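Muffs are held upright over the bar's middle, straddling it. Descending.

jog_arm(turn=[[0,0,0],[0,0,0],[0,0,0],[0,0,0],[0,0,0],[0,0,0],[0,0,0],[0,0,0],[0,0,0],[0,0,0],[0,0,0]], delta_pos=[[0,0,0.015],[0,0,0.02],[0,0,0.025],[0,0,0.025],[0,0,0.025],[0,0,0.025],[0,0,0.02],[0,0,0.015],[0,0,0.006],[0,0,0],[0,0,0]], gripper=[0,0,0,0,0,0,0,0,0,0,0])

```text
time: 8.88
tool_pos: [0.4727, -0.3186, 0.1914]
tcp_rot: [1.933, 2.476, 0.0]
wrist_force: [0.2, 0.1, -2.5]
width: 0.26
grip_force: 50.1
```

jog_arm(turn=[[0,0,0],[0,0,0],[0,0,0],[0,0,0],[0,0,0],[0,0,0]], delta_pos=[[0,0,0.002],[0,0,0.002],[0,0,0.002],[0,0,0.002],[0,0,0.001],[0,0,0]], gripper=[0,0,0,0,0,0])

```text
time: 9.38
tool_pos: [0.4721, -0.3192, 0.1815]
tcp_rot: [-1.934, -2.475, 0.0]
wrist_force: [0.2, 0.2, -3.8]
width: 0.265
grip_force: 50.1
```

jog_arm(turn=[[0,0,0],[0,0,0],[0,0,0],[0,0,0],[0,0,0]], delta_pos=[[0,0,0.0015],[0,0,0.0015],[0,0,0.0015],[0,0,0],[0,0,0]], gripper=[0,0,0,0,0])

```text
time: 9.8
tool_pos: [0.4722, -0.3191, 0.1771]
tcp_rot: [-1.934, -2.475, 0.0]
wrist_force: [-0.1, -0.9, -3.6]
width: 0.26
grip_force: 50.1
```

jog_arm(turn=[[0,0,0],[0,0,0],[0,0,0],[0,0,0]], delta_pos=[[0,0,0.001],[0,0,0.001],[0,0,0],[0,0,0]], gripper=[0,0,0,0])

```text
time: 10.13
tool_pos: [0.4722, -0.3192, 0.1752]
tcp_rot: [-1.934, -2.475, -0.0]
wrist_force: [-0.0, -0.1, -4.2]
width: 0.266
grip_force: 50.1
```

jog_arm(turn=[[0,0,0],[0,0,0],[0,0,0],[0,0,0]], delta_pos=[[0,0,0.001],[0,0,0.001],[0,0,0],[0,0,0]], gripper=[0,0,0,0])

```text
time: 10.47
tool_pos: [0.4724, -0.3193, 0.1748]
tcp_rot: [1.934, 2.475, -0.0]
wrist_force: [-3.4, 2.2, 5.4]
width: 0.265
grip_force: 51.1
```

jog_arm(turn=[[0,0,0],[0,0,0],[0,0,0],[0,0,0]], delta_pos=[[0,0,0.001],[0,0,0.0],[0,0,0],[0,0,0]], gripper=[0,0,0,0])

```text
time: 10.8
tool_pos: [0.4725, -0.3194, 0.1748]
tcp_rot: [1.934, 2.474, -0.0]
wrist_force: [-4.2, 4.1, 10.2]
width: 0.262
grip_force: 51.7
```

Contact at the expected height. Relax the push, open, rise straight up.

jog_arm(turn=[[0,0,0],[0,0,0],[0,0,0],[0,0,0],[0,0,0],[0,0,0],[0,0,0],[0,0,0],[0,0,0],[0,0,0],[0,0,0],[0,0,0],[0,0,0],[0,0,0]], delta_pos=[[0,0,-0.0015],[0,0,0],[0,0,0],[0,0,0],[0,0,0],[0,0,0],[0,0,-0.01],[0,0,-0.02],[0,0,-0.03],[0,0,-0.03],[0,0,-0.03],[0,0,0],[0,0,0],[0,0,0]], gripper=[0,0,0.03,0.04,0.05,0.05,0.05,0.06,0.06,0.06,0.06,0.06,0.06,0.06])

```text
time: 11.97
tool_pos: [0.4723, -0.3192, 0.2941]
tcp_rot: [1.934, 2.475, 0.0]
wrist_force: [-0.6, 0.6, -0.5]
width: 0.702
grip_force: 0.0
```

```bash
python3 - <<'E'
from h import *
import cv2
s=read_state();print(s['time'],s['tool_pos'],s['wrist_force'],s['grip_force'])
b=vision.read_camera('side');c=vision.read_camera('scene')
cv2.imwrite('pics/c5.png',cv2.resize(np.hstack([b[60:260,340:540],c[150:350,40:240]]),(796,398),interpolation=2)[:,:,::-1])
E
```

```text
11.9667 [ 0.4723 -0.3192  0.2941] [-0.5934  0.635  -0.4879] 0.0
```

View pics/c5.png

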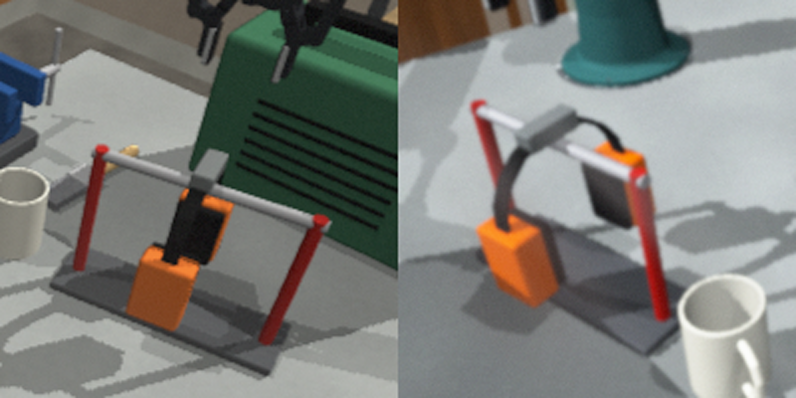

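```bash
python3 - <<'E'
from h import *
a=tri((108.8,218.5),(447,137.5));b=tri((122.9,206.3),(444.5,153));print(a,b)
d=b[0]-a[0];print(np.degrees(np.arctan2(d[2],np.hypot(d[0],d[1]))))
for n in('scene','side'):
  for zz in (0,.2,-.35,.35):
    ax=np.array([-np.sin(.241),np.cos(.241),0]);u=ax*np.cos(zz)+np.array([0,0,np.sin(zz)]);w=np.array([0,0,1])*np.cos(zz)-ax*np.sin(zz)
    P=np.array([.472,-.3195,.197])+0*u
    print(n,zz,[proj(n,P+w*22e-3+s*.03*u).round(1) for s in(-1,1)],"cup tops",[proj(n,P+w*(.085-.149)+s*.088*u).round(1) for s in(-1,1)])
E
```

```text
(array([ 0.4852, -0.3418,  0.213 ]), np.float64(0.007445388929438259)) (array([ 0.4601, -0.2982,  0.2094]), np.float64(0.0007727286602538417))
-4.070756046709107
scene 0 [array([101.4, 215.1]), array([126.5, 201.6])] cup tops [array([ 85.9, 266.6]), array([154.6, 223.6])]
scene 0.2 [array([100.5, 218.8]), array([124. , 200.3])] cup tops [array([ 94.4, 269. ]), array([157. , 214.3])]
scene -0.35 [array([104.5, 208.9]), array([129.8, 205.3])] cup tops [array([ 73.6, 257.1]), array([147.2, 239.2])]
scene 0.35 [array([100.3, 221.5]), array([121.9, 199.8])] cup tops [array([101. , 269.4]), array([157.8, 207.4])]
side 0 [array([450.3, 135.9]), array([441.5, 150. ])] cup tops [array([447.9, 154.1]), array([422.7, 196.2])]
side 0.2 [array([450. , 137.5]), array([442.9, 146.6])] cup tops [array([444.2, 162.6]), array([422.9, 192.6])]
side -0.35 [array([450.1, 134.6]), array([439.2, 155.9])] cup tops [array([453.9, 138.9]), array([424.3, 197.8])]
side 0.35 [array([449.6, 139.1]), array([444. , 144.2])] cup tops [array([441.5, 168.7]), array([423.6, 188.7])]
```

The side and scene crops show the muffs hanging level across the mid-bar, cups on either side, fingers clear. Next I'll fit the drum's pose from its yellow outline in the three stored pictures.

```bash
cat >fit.py <<'E'
from h import *
import cv2
from scipy.optimize import least_squares
w=np.load('w1.npz')
def wproj(X):
    c=vision.calibration('wrist');f=210/np.tan(np.radians(c['vfov'])/2);M=c['mount'];B=Ro.from_rotvec(w['r']).as_matrix()
    Y=(B.T@(X-w['p'])-M[:3,3])@M[:3,:3];return Y[:2]/Y[2]*f+[c['cx'],c['cy']]
rois={'scene0':(255,170,340,250),'side0':(235,170,320,275),'w1':(335,130,505,290)}
th=np.linspace(0,2*np.pi,36,endpoint=False);D=np.c_[np.cos(th),np.sin(th)]
obs={}
for n,(x0,y0,x1,y1) in rois.items():
    h=cv2.cvtColor(cv2.imread(f'pics/{n}.png'),cv2.COLOR_BGR2HSV)
    m=np.zeros(h.shape[:2],np.uint8);m[y0:y1,x0:x1]=cv2.inRange(h,(20,130,60),(32,255,255))[y0:y1,x0:x1]
    N,l,st,_=cv2.connectedComponentsWithStats(m);k=1+np.argmax(st[1:,4]);ys,xs=np.where(l==k)
    obs[n]=(np.c_[xs,ys]@D.T).max(0)+.3;print(n,st[k])
P={'scene0':lambda X:proj('scene',X),'side0':lambda X:proj('side',X),'w1':wproj}
ph=np.linspace(0,2*np.pi,72)
def ax(yaw):
    z=np.array([-np.cos(yaw)*np.sin(np.radians(40)),-np.sin(yaw)*np.sin(np.radians(40)),np.cos(np.radians(40))])
    y=np.array([-np.sin(yaw),np.cos(yaw),0]);x=np.cross(y,z);return np.c_[x,y,z]
def res(p,names=rois):
    A=ax(p[3]);r=[]
    pts=[p[:3]+A@np.array([.07*np.cos(a),.07*np.sin(a),d]) for d in(0,-.05) for a in ph]
    for n in names:
        q=np.array([P[n](X) for X in pts]);r.append(((q@D.T).max(0)-obs[n]))
    return np.concatenate(r)
for names in (list(rois),['scene0','side0']):
    s=least_squares(res,[.598,.045,.154,.25],args=(names,),loss='soft_l1')
    r=res(s.x);print(names,s.x,[np.sqrt((q**2).mean()).round(2) for q in np.split(r,3)])
    A=ax(s.x[3]);print('top',s.x[:3]+.046*A[:,2],'grip',s.x[:3]+.026*A[:,2]);print(A)
E
python3 fit.py
```

```text
scene0 [ 265  181   58   47 1433]
side0 [ 241  185   70   72 3158]
w1 [  347   145   146   136 12496]Traceback (most recent call last):
  File "fit.py", line 28, in <module>
    s=least_squares(res,[.598,.045,.154,.25],args=(names,),loss='soft_l1')
    return func(*args, **kwargs)
    result = trf(vector_fun.fun, vector_fun.jac, x0, f0, J0, lb, ub, ftol, xtol,
                 gtol, max_nfev, x_scale, loss_function, tr_solver,
                 tr_options.copy(), verbose, callback=callback_wrapped)
    return trf_no_bounds(
        fun, jac, x0, f0, J0, ftol, xtol, gtol, max_nfev, x_scale,
        loss_function, tr_solver, tr_options, verbose, callback=callback)
    J = jac(x)
    self._update_jac()
    ~~~~~~~~~~~~~~~~^^
    self.J = self.jac_wrapped(xp_copy(self.x), f0=self.f)
             ~~~~~~~~~~~~~~~~^^^^^^^^^^^^^^^^^^^^^^^^^^^^
    J, dct = approx_derivative(
             ~~~~~~~~~~~~~~~~~^
        self.fun,
        ^^^^^^^^^
    ...<2 lines>...
        **self.finite_diff_options,
        ^^^^^^^^^^^^^^^^^^^^^^^^^^^
    )
    ^
    J, _nfev = _dense_difference(fun_wrapped, x0,
[... 258 characters left out ...]
or f_eval in f_evals]
                                    ^^^^^^^
    f = np.atleast_1d(self.fun(x, *self.args, **self.kwargs))
                      ~~~~~~~~^^^^^^^^^^^^^^^^^^^^^^^^^^^^^^
    return np.atleast_1d(self.fun(x))
                         ~~~~~~~~^^^
    return self.f(x, *self.args, **self.kwargs)
           ~~~~~~^^^^^^^^^^^^^^^^^^^^^^^^^^^^^^
  File "fit.py", line 25, in res
    q=np.array([P[n](X) for X in pts]);r.append(((q@D.T).max(0)-obs[n]))
                ~~~~^^^
  File "fit.py", line 6, in wproj
    c=vision.calibration('wrist');f=210/np.tan(np.radians(c['vfov'])/2);M=c['mount'];B=Ro.from_rotvec(w['r']).as_matrix()
ValueError: time passes only in moves, steps and waits
```

```bash
sed -i 's/^np.set_printoptions.*/&\nimport functools\nclass V: calibration=staticmethod(functools.cache(vision.calibration)); read_camera=staticmethod(vision.read_camera)\nvision=V/' h.py; python3 fit.py
```

```text
scene0 [ 265  181   58   47 1433]
side0 [ 241  185   70   72 3158]
w1 [  347   145   146   136 12496]
['scene0', 'side0', 'w1'] [0.5965 0.0438 0.1544 0.2299] [np.float64(0.97), np.float64(1.24), np.float64(0.61)]
top [0.5677 0.0371 0.1897] grip [0.5802 0.04   0.1744]
[[ 0.7459 -0.2279 -0.6259]
 [ 0.1745  0.9737 -0.1465]
 [ 0.6428  0.      0.766 ]]
['scene0', 'side0'] [0.5981 0.0419 0.1558 0.2433] [np.float64(1.06), np.float64(0.73), np.float64(2.26)]
top [0.5695 0.0348 0.191 ] grip [0.5819 0.0379 0.1757]
[[ 0.7435 -0.2409 -0.6239]
 [ 0.1846  0.9705 -0.1549]
 [ 0.6428  0.      0.766 ]]
```

jog_arm(turn=[[0,0,0],[0,0,0],[0,0,0],[0,0,0],[0,0,0],[0,0,0],[0,0,0],[0,0,0],[0,0,0],[0,0,0],[-0.1164,0,0],[-0.1164,0,0],[-0.1164,0,0],[-0.1164,0,0],[-0.1164,0,0],[-0.1164,0,0],[0,0,0],[0,0,0]], delta_pos=[[0.0323,0.013,0],[0.0323,0.013,0],[0.0323,0.013,0],[0.0323,0.013,0],[0.0323,0.013,0],[0.0323,0.013,0],[0.0323,0.013,0],[0.0323,0.013,0],[0.0323,0.013,0],[0.0323,0.013,0],[0,0,0],[0,0,0],[0,0,0],[0,0,0],[0,0,0],[0,0,0],[0,0,0],[0,0,0]], gripper=[0.08,0.08,0.08,0.08,0.08,0.08,0.08,0.08,0.08,0.08,0.08,0.08,0.08,0.08,0.08,0.08,0.08,0.08])

```text
time: 13.57
tool_pos: [0.5174, 0.0254, 0.2892]
tcp_rot: [1.616, 2.061, 0.745]
wrist_force: [0.5, 0.3, 1.2]
width: 0.935
grip_force: 0.0
```

```bash
cat >>h.py <<'E'
yaw=.235
def axes(yaw=yaw):
    t=np.radians(40);z=np.array([-np.cos(yaw)*np.sin(t),-np.sin(yaw)*np.sin(t),np.cos(t)]);y=np.array([-np.sin(yaw),np.cos(yaw),0]);return np.c_[np.cross(y,z),y,z]
FACE=np.array([.5972,.0433,.1547])
def rep(d):
    s=read_state();M=Ro.from_rotvec(s['tcp_rot']).as_matrix();A=axes()
    print(s['time'],s['tool_pos'],s['q'],'w',s['width'],'F',s['wrist_force'])
    print('shift',M.T@(FACE+d*A[:,2]-s['tool_pos']));
    T=np.c_[np.cross(A[:,0],-A[:,2]),A[:,0],-A[:,2]];print('turn',Ro.from_matrix(M.T@T).as_rotvec())
    print('offset in axle frame',A.T@(s['tool_pos']-FACE))
E
python3 -c "
from h import *
rep(.12)
s=read_state();im=vision.read_camera('wrist');import cv2
cv2.imwrite('pics/w6.png',im[:,:,::-1]);np.savez('w6.npz',p=s['tool_pos'],r=s['tcp_rot'])"
```

```text
13.5667 [0.5174 0.0254 0.2892] [-0.2039 -0.5603  2.3152  0.4017  0.7874 -0.6426] w 0.9345289530787692 F [0.5362 0.337  1.2319]
shift [-0.0013 -0.0236  0.0357]
turn [-0.0066 -0.0066  0.0037]
offset in axle frame [0.0238 0.0012 0.1556]
```

jog_arm(turn=[[-0.0066,-0.0066,0.0037],[0,0,0],[0,0,0],[0,0,0],[0,0,0],[0,0,0],[0,0,0],[0,0,0],[0,0,0]], delta_pos=[[-0.0013,-0.0236,0.0],[0,0,0.025],[0,0,0.025],[0,0,0.025],[0,0,0.025],[0,0,0.02],[0,0,0.015],[0,0,0.0],[0,0,0]], gripper=[0.08,0.08,0.08,0.08,0.08,0.08,0.08,0.08,0.08])

```text
time: 14.37
tool_pos: [0.5908, 0.041, 0.1767]
tcp_rot: [1.608, 2.049, 0.75]
wrist_force: [-0.8, 0.2, 0.2]
width: 0.936
grip_force: 0.0
```

```bash
python3 -c "
from h import *
rep(-.015)
s=read_state();im=vision.read_camera('wrist');b=vision.read_camera('side');c=vision.read_camera('scene');import cv2
f=lambda i,x,y:cv2.resize(i[y:y+105,x:x+105],(420,420),interpolation=2)
k=np.hstack([im,np.vstack([cv2.resize(f(b,235,150),(210,210)),cv2.resize(f(c,235,140),(210,210))])])
cv2.imwrite('pics/w7.png',k[:,:,::-1])"
```

```text
14.3667 [0.5908 0.041  0.1767] [-0.1165 -0.2777  2.3616  0.5486  0.443  -0.7816] w 0.9356768864016476 F [-0.7548  0.1906  0.1606]
shift [ 0.0007 -0.0092  0.0362]
turn [ 0.006  -0.0006  0.0045]
offset in axle frame [ 0.009  -0.0007  0.0212]
```

View pics/w7.png

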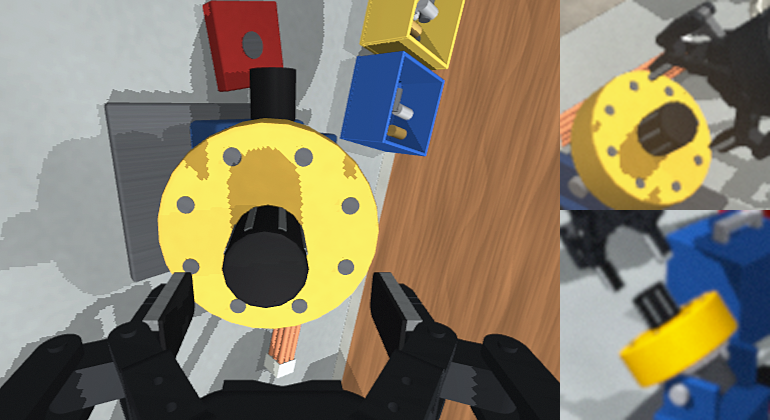

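The fingertips straddle the knob but sit about 9 mm high on the slope, as computed. I'll correct, go down and grip.

jog_arm(turn=[[0.006,0,0.004],[0,0,0],[0,0,0],[0,0,0],[0,0,0],[0,0,0],[0,0,0]], delta_pos=[[0.0007,-0.0046,0],[0,-0.0046,0],[0,0,0.015],[0,0,0.014],[0,0,0.008],[0,0,0],[0,0,0]], gripper=[0.08,0.08,0.08,0.08,0.08,0.08,0.08])

```text
time: 15.1
tool_pos: [0.6039, 0.0448, 0.1411]
tcp_rot: [1.618, 2.048, 0.746]
wrist_force: [-0.0, -0.1, -0.7]
width: 0.931
grip_force: 0.0
```

```bash
python3 -c "
from h import *
rep(-.015)"
```

```text
15.1 [0.6039 0.0448 0.1411] [-0.0994 -0.1923  2.3688  0.6379  0.3614 -0.8653] w 0.9312996284251702 F [-0.0458 -0.1029 -0.6632]
shift [0.0001 0.0034 0.0002]
turn [-0.      0.0004 -0.0011]
offset in axle frame [-0.0034 -0.0001 -0.0148]
```

jog_arm(turn=[[0,0,0],[0,0,0],[0,0,0],[0,0,0],[0,0,0],[0,0,0],[0,0,0],[0,0,0]], delta_pos=[[0,0,0],[0,0,0],[0,0,0],[0,0,0],[0,0,0],[0,0,0],[0,0,0],[0,0,0]], gripper=[0.05,0.03,0.03,0.03,0.03,0.03,0.03,0.03], grip_force=40)

```text
time: 15.77
tool_pos: [0.6063, 0.0446, 0.1447]
tcp_rot: [1.614, 2.044, 0.749]
wrist_force: [-2.4, 0.3, 6.4]
width: 0.498
grip_force: 39.9
```

```bash
python3 -c "
from h import *
rep(-.015);s=read_state();A=axes();print('F axle',A.T@s['wrist_force'],'T axle',A.T@s['torque'],s['joint_torque'],s['grip_force'])"
```

```text
15.7667 [0.6063 0.0446 0.1447] [-0.0991 -0.1944  2.3657  0.6388  0.3604 -0.8657] w 0.4975428378693185 F [-2.3682  0.2837  6.3851]
shift [ 0.0008 -0.0006  0.0015]
turn [ 0.0057  0.0021 -0.0002]
offset in axle frame [ 0.0006 -0.0008 -0.0135]
F axle [2.3906 0.8273 6.3293] T axle [ 0.1779 -0.0042 -0.0058] [ -0.5148 -20.7202 -32.0591   0.6591  -2.0188   0.0297] 39.87875998020172
```

```bash
cat >lg.py <<'E'
from h import *
import sys
s=read_state();A=axes()
r=[s['time'],s['q'][5],s['joint_vel'][5],(A.T@s['torque'])[2],s['joint_torque'][5],*(A.T@s['wrist_force']),*(A.T@(s['tool_pos']-FACE)*1e3)]
print(np.round(r,3).tolist(),s['grip_force'].round(0) if hasattr(s['grip_force'],'round') else s['grip_force'])
open('log.csv','a').write(','.join(map(str,r))+'\n')
E
echo ok
```

```text
ok
```

jog_arm(turn=[[0,0,0],[0,0,0],[0,0,0],[0,0,0]], delta_pos=[[0,0.003,-0.0015],[0,0,0],[0,0,0],[0,0,0]], gripper=[0.03,0.03,0.03,0.03], grip_force=60)

```text
time: 16.1
tool_pos: [0.606, 0.0446, 0.1448]
tcp_rot: [1.617, 2.046, 0.746]
wrist_force: [5.3, -0.8, -5.4]
width: 0.498
grip_force: 67.4
```

```bash
python3 lg.py
```

```text
[16.1, -0.852, -0.001, 0.088, 0.104, 0.313, -1.969, -7.294, 0.433, -0.781, -13.334] 67.43868827819824
```

jog_arm(turn=[[0,0,0.06],[0,0,0.06],[0,0,0.06],[0,0,0.06],[0,0,0.06]], delta_pos=[[0,0,0],[0,0,0],[0,0,0],[0,0,0],[0,0,0]], gripper=[0.03,0.03,0.03,0.03,0.03])

```text
time: 16.52
tool_pos: [0.6059, 0.0446, 0.1446]
tcp_rot: [1.952, 1.821, 0.845]
wrist_force: [4.0, -1.6, -4.0]
width: 0.494
grip_force: 67.6
```

```bash
python3 lg.py
```

```text
[16.517, -0.549, 0.713, 0.128, -0.644, 0.137, -2.463, -5.331, 0.221, -0.75, -13.33] 67.64482498168945
```

jog_arm(turn=[[0,0,0.06],[0,0,0.06]], delta_pos=[[0,0,0],[0,0,0]], gripper=[0.03,0.03])

```text
time: 16.68
tool_pos: [0.6058, 0.0446, 0.1446]
tcp_rot: [2.078, 1.718, 0.882]
wrist_force: [3.2, -1.7, -4.4]
width: 0.496
grip_force: 67.7
```

```bash
python3 lg.py
```

```text
[16.683, -0.429, 0.713, 0.122, -0.657, -0.746, -2.412, -5.164, 0.121, -0.704, -13.33] 67.69142031669617
```

jog_arm(turn=[[0,0,0.06],[0,0,0.06],[0,0,0.06],[0,0,0.06],[0,0,0.06]], delta_pos=[[0,0,0],[0,0,0],[0,0,0],[0,0,0],[0,0,0]], gripper=[0.03,0.03,0.03,0.03,0.03])

```text
time: 17.1
tool_pos: [0.6056, 0.0447, 0.1444]
tcp_rot: [2.376, 1.427, 0.962]
wrist_force: [2.4, -1.2, -3.4]
width: 0.495
grip_force: 67.8
```

```bash
python3 lg.py
```

```text
[17.1, -0.129, 0.714, 0.105, -0.682, -0.625, -1.709, -3.979, -0.115, -0.594, -13.332] 67.80186295509338
```

jog_arm(turn=[[0,0,0.06],[0,0,0.06],[0,0,0.06],[0,0,0.06],[0,0,0.06]], delta_pos=[[0,0,0],[0,0,0],[0,0,0],[0,0,0],[0,0,0]], gripper=[0.03,0.03,0.03,0.03,0.03])

```text
time: 17.52
tool_pos: [0.6054, 0.0449, 0.1443]
tcp_rot: [2.64, 1.088, 1.027]
wrist_force: [0.5, -0.4, -2.5]
width: 0.498
grip_force: 67.9
```

```bash
python3 lg.py
```

```text
[17.517, 0.171, 0.713, 0.003, -0.695, -1.288, -0.525, -2.143, -0.282, -0.39, -13.358] 67.91234493255615
```

jog_arm(turn=[[0,0,0.06],[0,0,0.06],[0,0,0.06],[0,0,0.06],[0,0,0.06]], delta_pos=[[0,0,0],[0,0,0],[0,0,0],[0,0,0],[0,0,0]], gripper=[0.03,0.03,0.03,0.03,0.03])

```text
time: 17.93
tool_pos: [0.6053, 0.045, 0.1442]
tcp_rot: [2.862, 0.704, 1.073]
wrist_force: [2.2, 0.2, -3.2]
width: 0.502
grip_force: 67.9
```

```bash
python3 lg.py
```

```text
[17.933, 0.471, 0.714, 0.074, -0.695, -0.434, -0.28, -3.853, -0.392, -0.184, -13.337] 67.8814709186554
```

jog_arm(turn=[[0,0,0.06],[0,0,0.06],[0,0,0.06],[0,0,0.06],[0,0,0.06]], delta_pos=[[0,0,0],[0,0,0],[0,0,0],[0,0,0],[0,0,0]], gripper=[0.03,0.03,0.03,0.03,0.03])

```text
time: 18.35
tool_pos: [0.6052, 0.0453, 0.1442]
tcp_rot: [-2.852, -0.261, -1.032]
wrist_force: [2.4, 1.8, -2.8]
width: 0.493
grip_force: 67.9
```

```bash
python3 lg.py
```

```text
[18.35, 0.771, 0.714, 0.063, -0.68, 0.309, 1.207, -3.854, -0.436, 0.064, -13.345] 67.89351224899292
```

jog_arm(turn=[[0,0,0.06],[0,0,0.06],[0,0,0.06],[0,0,0.06],[0,0,0.06]], delta_pos=[[0,0,0],[0,0,0],[0,0,0],[0,0,0],[0,0,0]], gripper=[0.03,0.03,0.03,0.03,0.03])

```text
time: 18.77
tool_pos: [0.6052, 0.0455, 0.1442]
tcp_rot: [-2.775, 0.163, -0.968]
wrist_force: [0.9, 2.5, -1.3]
width: 0.494
grip_force: 67.9
```

```bash
python3 lg.py
```

```text
[18.767, 1.071, 0.713, 0.151, -0.654, 0.256, 2.242, -1.974, -0.42, 0.329, -13.345] 67.86615371704102
```

jog_arm(turn=[[0,0,0.06],[0,0,0.06],[0,0,0.06],[0,0,0.06],[0,0,0.06]], delta_pos=[[0,0,0],[0,0,0],[0,0,0],[0,0,0],[0,0,0]], gripper=[0.03,0.03,0.03,0.03,0.03])

```text
time: 19.18
tool_pos: [0.6052, 0.0457, 0.1443]
tcp_rot: [-2.646, 0.56, -0.888]
wrist_force: [2.7, 3.6, -3.1]
width: 0.492
grip_force: 67.8
```

```bash
python3 lg.py
```

```text
[19.183, 1.371, 0.713, 0.108, -0.618, 0.661, 2.907, -4.657, -0.346, 0.505, -13.34] 67.81044602394104
```

jog_arm(turn=[[0,0,0.06],[0,0,0.06],[0,0,0.06],[0,0,0.06],[0,0,0.06]], delta_pos=[[0,0,0],[0,0,0],[0,0,0],[0,0,0],[0,0,0]], gripper=[0.03,0.03,0.03,0.03,0.03])

```text
time: 19.6
tool_pos: [0.6052, 0.0459, 0.1444]
tcp_rot: [-2.471, 0.926, -0.795]
wrist_force: [4.4, 3.5, -2.5]
width: 0.501
grip_force: 67.7
```

```bash
python3 lg.py
```

```text
[19.6, 1.671, 0.712, 0.161, -0.575, 2.321, 2.414, -5.24, -0.189, 0.689, -13.339] 67.73126006126404
```

jog_arm(turn=[[0,0,0.06],[0,0,0.06],[0,0,0.06],[0,0,0.06],[0,0,0.06]], delta_pos=[[0,0,0],[0,0,0],[0,0,0],[0,0,0],[0,0,0]], gripper=[0.03,0.03,0.03,0.03,0.03])

```text
time: 20.02
tool_pos: [0.6054, 0.0461, 0.1445]
tcp_rot: [-2.256, 1.257, -0.691]
wrist_force: [4.9, 5.1, -2.8]
width: 0.498
grip_force: 67.6
```

```bash
python3 lg.py
```

```text
[20.017, 1.971, 0.712, 0.237, -0.53, 2.75, 3.844, -5.941, 0.017, 0.826, -13.332] 67.63031959533691
```

jog_arm(turn=[[0,0,0.06],[0,0,0.06],[0,0,0.06],[0,0,0.06],[0,0,0.06]], delta_pos=[[0,0,0],[0,0,0],[0,0,0],[0,0,0],[0,0,0]], gripper=[0.03,0.03,0.03,0.03,0.03])

```text
time: 20.43
tool_pos: [0.6055, 0.0462, 0.1446]
tcp_rot: [-2.007, 1.551, -0.577]
wrist_force: [7.3, 4.6, -3.6]
width: 0.5
grip_force: 67.5
```

```bash
python3 lg.py
```

```text
[20.433, 2.271, 0.713, 0.28, -0.486, 3.934, 2.74, -7.953, 0.218, 0.898, -13.334] 67.51736283302307
```

```bash
cat >ft.py <<'E'
import numpy as np
d=np.loadtxt('log.csv',delimiter=',');d=d[abs(d[:,2])>.3]
for name,k in(('wrist',3),('j6',4)):
  for sg in(1,-1,0):
    e=d if sg==0 else d[d[:,2]*sg>0]
    if len(e)<5: continue
    B=np.c_[np.sin(e[:,1]),np.cos(e[:,1]),np.sign(e[:,2]),np.ones(len(e))]
    if sg: B=B[:,:3]
    c,r,*_=np.linalg.lstsq(B,e[:,k],rcond=None)
    # resist = A sin(q-q0): zero rising at bottom
    print(name,sg,'amp',np.hypot(c[0],c[1]).round(3),'bottom q6',np.arctan2(-c[1],c[0]).round(3),'const',c[2:].round(3),'rms',np.std(e[:,k]-B@c).round(4))
E
python3 ft.py
```

```text
wrist 1 amp 0.171 bottom q6 1.97 const [0.229] rms 0.0279
wrist 0 amp 0.171 bottom q6 1.97 const [0.114 0.114] rms 0.0279
j6 1 amp 0.152 bottom q6 1.877 const [-0.544] rms 0.0002
j6 0 amp 0.152 bottom q6 1.877 const [-0.272 -0.272] rms 0.0002
```

The torque fits a clean sinusoid: the bottom is at q6 ≈ 1.88 (joint torque) or 1.97 (wrist sensor), with drag about 0.23 N m. Turning back to about 1.91 and holding.

jog_arm(turn=[[0,0,-0.05],[0,0,-0.06],[0,0,-0.06],[0,0,-0.06],[0,0,-0.06],[0,0,-0.04],[0,0,-0.03],[0,0,0],[0,0,0],[0,0,0],[0,0,0],[0,0,0],[0,0,0]], delta_pos=[[0,0,0],[0,0,0],[0,0,0],[0,0,0],[0,0,0],[0,0,0],[0,0,0],[0,0,0],[0,0,0],[0,0,0],[0,0,0],[0,0,0],[0,0,0]], gripper=[0.03,0.03,0.03,0.03,0.03,0.03,0.03,0.03,0.03,0.03,0.03,0.03,0.03])

```text
time: 21.52
tool_pos: [0.6053, 0.0461, 0.1445]
tcp_rot: [-2.304, 1.191, -0.714]
wrist_force: [4.3, 3.5, -2.3]
width: 0.496
grip_force: 67.6
```

```bash
python3 lg.py; python3 - <<'E'
from h import *
import cv2
a=vision.read_camera('scene')[150:350,40:240].astype(int);b=cv2.imread('pics/c5.png')[:,398:,::-1];b=cv2.resize(b,(200,200),interpolation=cv2.INTER_AREA).astype(int)
print('diff around muffs',abs(a-b)[40:160,30:130].mean())
E
```

```text
[21.517, 1.908, 0.001, 0.229, 0.199, 2.313, 2.38, -4.976, -0.024, 0.791, -13.338] 67.63086318969727
diff around muffs 4.954194444444444
```

```bash
python3 -c "
from workcell import ticket
print(ticket.finish_job())"
```

```text
the job is handed in; nothing more can be done
None
```

I handed the job in at about 21.5 s, but it returned no verdict: the ear defenders hang let go at mid-bar, and the gripper holds the drum still with its heavy side at the lowest point, by my torque fits (joint and wrist readings agree to about 5°).

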